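Clip the inspection camera onto its boom and hold the boom at the 100 mm line

TASK

Slide the inspection camera onto the rail at the end of the stand's boom, fully home until it clicks, and let go of it. Then squeeze the boom's grip so that its lock button is pressed in, draw the boom out until the 100 mm line of its scale (the second long line) stands at the mouth of the sleeve, and finish holding it there by the grip with the button squeezed, because the boom springs back when let go. Leave the other things on the bench as they are.

Things in the scene. Friction and masses are not known exactly. Their poses are not given: they have to be found in the camera images.
- camera: inspection camera module, 0.24 kg, standing on its round black ring light (56 mm across, 12 mm high). Origin: centre of the ring's underside; z up, x to the front. Over a lens barrel sits the square grey housing, 40 x 40 mm in x and y, z = 24 to 76 mm (its top), to be gripped across y. Behind it projects the aluminium shoe (camera_shoe)
- camera_shoe (a point): centre of the open rear end of the camera's shoe, at x = -70, y = 0, z = 39 mm of the camera; same axes. The shoe, x = -20 to -70 mm, 40 mm wide, z = 29 to 49 mm, is a channel along x, open at this end (flared mouth) and below in an 18 mm slot. The camera is pushed rear end first (its -x) onto the rail, 1 mm play all round. Fully home this point meets rail_root
- rail_root (a point): on the boom: root of the rail, at mid thickness, on the front face of the black grip, which is the stop; x outward along the boom (the way it extends), z up; 190 mm above the bench. The rail, a level steel tongue 30 mm wide and 5 mm thick on a 14 mm rib, runs from here 45 mm outward to a rounded nose (rail_nose). The locked boom takes the push of the camera
- rail_nose (a point): tip of the rail's rounded nose, 45 mm outward of rail_root, same axes. A spring ball on top of the rail, 18 mm from the root, snaps into a hole in the shoe's roof as the camera comes home: a push of about 5 to 10 N over the last 20 mm. The camera then stays on by itself
- boom_grip (a point): middle of the boom's black grip (46 mm long, 30 mm wide) at the height of its lock button; its top is 19 mm above this point; axes as rail_root, which lies 20 mm farther out and 8 mm lower. Over the button it is 38 mm wide (y = -15 to +23 mm), 33 mm when squeezed. Take it from above, a finger on either side; the latch housing beside the sleeve begins 26 mm behind (-x) and reaches y = +29 mm
- lock_button (a joint): travel of the lock button, a rounded grey cap 18 mm long and 22 mm high in the grip's +y side, which moves with the grip: 0 out (holds the boom locked when the boom is fully in), 0.005 m fully pressed; the boom is free beyond 0.003 m. Its spring takes 2.4 N to start, 6.4 N fully in
- boom (a joint): how far the boom is drawn out, m: 0 fully in (starts there, locked), limit 0.13. A spring pulls it back with 4 N at 0, 6 N at 0.10; friction 1 N. It is the scale's reading at the mouth of the sleeve: the bar carries short black lines every 10 mm and long ones, right across it, at 50 and 100 mm, on its top and +y side
- sleeve_mouth (a point): on the fixed stand: centre of the mouth of the aluminium sleeve (26 x 26 mm), out of which the graduated bar (18 x 18 mm) is drawn along this point's x; 190 mm above the bench, z up. Sleeve and column (90 mm behind) lie on its -x side and stand at most 35 mm above this point
- board_holder: circuit-board holder: 160 x 130 x 42 mm, two aluminium rails and two black jaws with a green board clamped between them, standing on the bench under the camera's working place; origin under its centre. Not to be disturbed
- parts_tray: white open parts tray with four compartments, 130 x 100 x 22 mm; origin under its centre. Not to be disturbed
- screwdriver: screwdriver with black handle, 160 mm long, lying along its own x; not to be disturbed
- tape_roll: roll of brown tape lying flat, 96 mm across, 24 mm high; not to be disturbed
- solder_reel: metal solder reel standing on its flange, 60 mm across, 40 mm high; not to be disturbed
- flux_bottle: small clear bottle, 36 mm across, 85 mm high, standing; not to be disturbed
- multimeter: grey hand multimeter lying on its back, 75 x 155 x 42 mm; origin under its centre; not to be disturbed
Not all that is in view belongs to the job. Leave any pink look-alike of the camera alone.

How it is judged:
By the outcome, as a careful person would: the job done as asked, in the order asked, and still so for the second after the job is handed in, while the arm keeps its last pose, push and grip.
It also fails if it takes over 51 s, if anything falls off the work surface, if the arm or the gripper's body presses on something with over 40 N, if the wrist force passes 120 N, or if a joint passes its speed limit or range.

ROBOT

A 6-joint arm with a two-finger parallel gripper is mounted at the origin on the work surface. World frame = base frame: x ahead of the robot, y to its left, z up, the work surface at z = 0. Lengths are in m, angles in rad, forces in N, time in s.
With the tool pointing down it reaches from about 0.275 to 0.75 m from the base axis. Payload 10.2 kg.
Tool frame: the origin (TCP) lies midway between the tips of the shut fingers; the grasp point (between the pads) lies 19 mm behind it (env.hold_point_z is the distance from the TCP to the grasp point, in m); x points along the fingers, z is the direction in which the jaws open and shut, and the axes are right-handed (so a half turn about x gives the same grasp; the last joint's range is limited). The gripper opens to 85 mm and grips with 20 to 120 N. Pads are 22 mm wide; open, the fingers measure 114 mm over their backs; the gripper's body (76 mm by 85 mm) begins 54 mm behind the grasp point. The pads swing forward as they close: fully open they stand 13 mm farther back than shut.
Start: joints at [-1.362, 0.313, 1.498, -0, 1.331, -0.223], TCP at [0.22, -0.477, 0.231] pointing down, gripper open.
Joint ranges: [-2.94, 2.94], [-0.97, 2.17], [0.19, 2.56], [-1.23, 4.37], [0.02, 3.11], [-2.88, 2.88]. Speed limits (rad/s): [2.39, 2.39, 3.01, 3.14, 3.14, 3.14].

INTERFACE

Orientations are given as a unit quaternion [x, y, z, w].
In Python, from bench import env, kinematics, monitor, eyes, job gives the robot as it stands. The module is installed in compiled form; this text tells all that it offers. Calls block until the motion is done:
- env.reach(position, orientation): joint-space move of the TCP to a pose.
- env.movel(position, velocity=0.15, frame=None, guard=None): straight line of the TCP; frame=None keeps the orientation; velocity is the mean speed in m/s. With guard (N) it stops when the force on the tool has changed by that much, and returns True; else False.
- env.set_joints(angles): joint-space move.
- env.release() and env.close_gripper(effort=None): open the fingers fully, or close them until they stop; effort is the grip in N (None keeps the last).
- env.hold(seconds).
- kinematics.ik(position, orientation): joint angles nearest the present ones, or None.
- monitor.sense(): the state.
- eyes.grab_frame(name): name is "side" or "top" or "wrist"; returns a dict with "frame" (384x512x3 uint8, red, green, blue), "mtx" (3x3 intrinsics, pixels), "view" (4x4, takes a point from world to camera coordinates). Camera axes: x right, y down, z forward; pixel columns grow to the right and rows downward; lengths in m; the calibration is good to about 2 mm. A picture is of the moment at which its call begins. There is no depth.
A pose or a line that the arm cannot do raises env.MotionError and nothing moves.
- job.hand_in(): hands the job in, once; it reports no verdict.
The state is a dict: "clock": time; "joints": joint angles; "qvel": joint speeds; "joint_efforts": joint torques, N m; "position": TCP position; "ee_rot": TCP orientation; "contact_force": force on the tool from outside, world axes, zero at the start; "ft_torque": the same for the moment, N m; "finger_gap": opening from 0.0 (shut) to 1.0 (fully open).
Only numpy, scipy, OpenCV 4.12 (cv2) and the standard library are available. Lean on these libraries where they do the work, as an engineer would, in place of code of your own. Each camera call takes 0.05 s, during which the arm holds its last target. There are 200 camera calls.

## Working session

There is one attempt and no reset: what is moved stays moved. The work goes in short steps, each a Python script; the robot and the scene stay as the last script left them, time stands still between calls to the robot, and variables do not carry over. Pictures are saved under pics/ and viewed, about 8 in all and at most 12, crops included, and the job is handed in when it is done.

```bash
mkdir -p pics; ls; cat > h.py <<'E'
import numpy as np, cv2
from bench import env, kinematics, monitor, eyes, job
def snap(name,fn,crop=None,scale=1):
    f=eyes.grab_frame(name); im=f["frame"]
    np.savez("pics/"+fn+".npz",**f)
    if crop: im=im[crop[1]:crop[3],crop[0]:crop[2]]
    im=cv2.resize(im,None,fx=scale,fy=scale,interpolation=cv2.INTER_CUBIC)
    cv2.imwrite("pics/"+fn+".png",im[:,:,::-1]); return f
def ray(f,px):
    V=np.array(f["view"]);R=V[:3,:3];t=V[:3,3]
    d=R.T@np.linalg.inv(f["mtx"])@np.array([px[0],px[1],1.]); return -R.T@t,d
def onz(f,px,z):
    c,d=ray(f,px); return c+d*(z-c[2])/d[2]
def proj(f,p):
    V=np.array(f["view"]);q=np.array(f["mtx"])@(V[:3,:3]@np.asarray(p)+V[:3,3]); return q[:2]/q[2]
def tri(fs,pxs):
    A=np.zeros((3,3));b=np.zeros(3)
    for f,p in zip(fs,pxs):
        c,d=ray(f,p);d=d/np.linalg.norm(d);P=np.eye(3)-np.outer(d,d);A+=P;b+=P@c
    return np.linalg.solve(A,b)
E
python3 - <<'E'
from h import *
a=snap("top","t0",scale=1.5);b=snap("side","s0",scale=1.5)
for f in(a,b):
    print(ray(f,(256,192)),f["mtx"][0,0])
i=np.vstack([cv2.imread("pics/t0.png"),cv2.imread("pics/s0.png")])
E
```

```text
pics
(array([ 0.40656866, -0.14828913,  1.34540581]), array([ 0.1328581 , -0.00765103, -0.99128075])) 435.9883778878833
(array([0.28950228, 0.56323914, 0.97434709]), array([ 0.26383107, -0.61756232, -0.74110095])) 456.566088877477
```

View pics/t0.png

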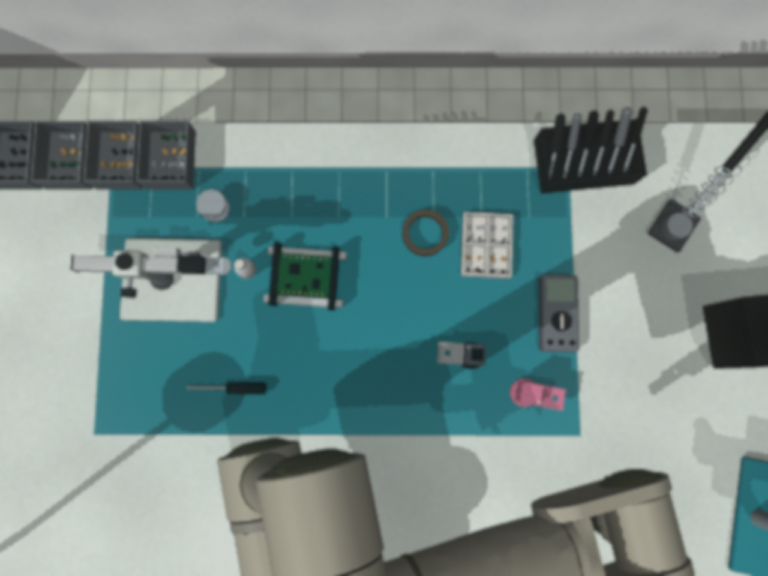

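View pics/s0.png

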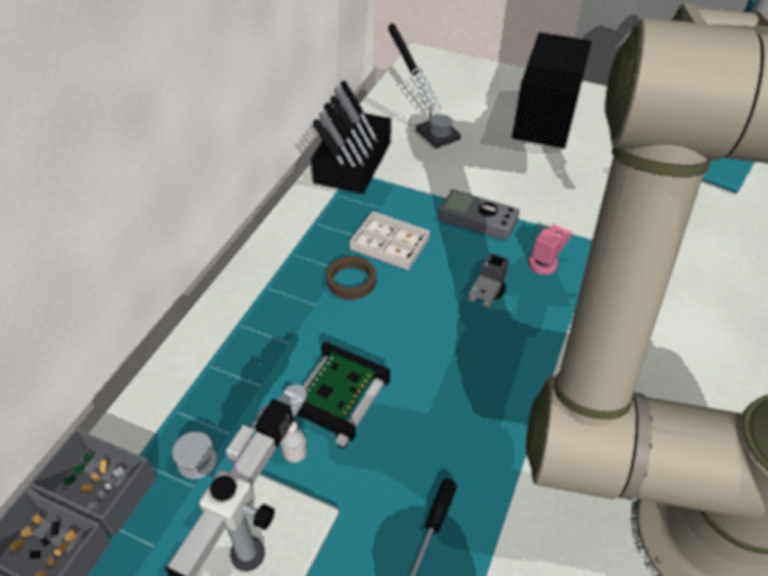

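Top view, in the 768-wide picture. Candidates for the camera are the grey/black module at (461,353), with its shoe to the left, and the pink look-alike at (538,395). By the description I choose the grey one. The boom grip is at (192,265), with the rail nose at about (225,266) pointing right. I'll check both in one close crop.

```bash
python3 - <<'E'
from h import *
f=dict(np.load("pics/t0.npz"));s=dict(np.load("pics/s0.npz"))
def c(f,x0,y0,w,h): return cv2.resize(f["frame"][y0:y0+h,x0:x0+w],(w*5,h*5),interpolation=cv2.INTER_CUBIC)
A=c(f,280,215,80,55);B=c(f,90,150,80,55);C=c(s,305,160,80,55);D=c(s,140,255,80,65)[:275]
cv2.imwrite("pics/c0.png",np.vstack([np.hstack([A,B]),np.hstack([C,D])])[:,:,::-1])
print(onz(f,(475/1.5,354/1.5),.076),onz(f,(192/1.5,265/1.5),.217),monitor.sense()["ee_rot"],env.hold_point_z)
E
```

```text
[ 0.44865509 -0.33360613  0.076     ] [0.59784926 0.17956285 0.217     ] [ 0.38157405  0.59577127 -0.38100476  0.59522534] 0.0187
```

View pics/c0.png

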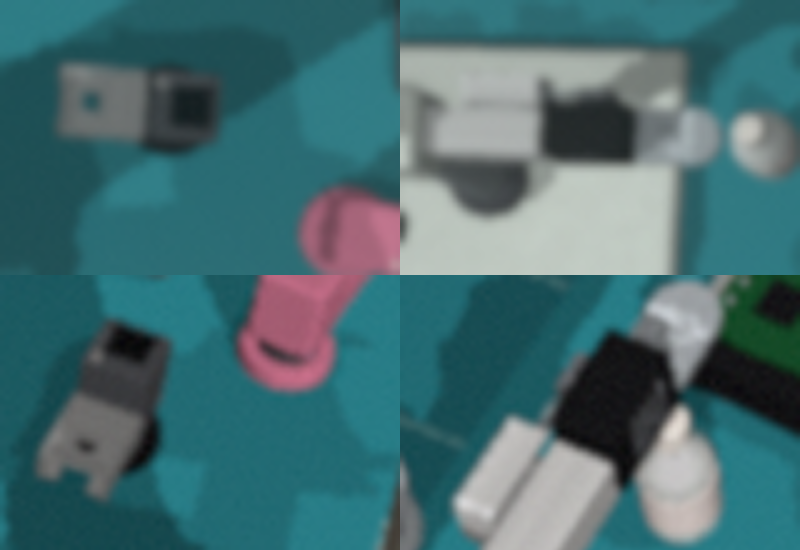

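The crop confirms the choice. The real camera has its housing at (183,105) and its shoe pointing left, towards +y. The boom points to -y, with the latch housing on the +x side and the rail nose at (690,135). Next I take wrist views over the boom and over the camera.

```bash
cat >> h.py <<'E'
from scipy.spatial.transform import Rotation as Ro
def quat(yaw,s=1):
    # camera/boom x axis direction yaw (world); jaw axis along its y
    yx=np.array([-np.sin(yaw),np.cos(yaw),0])*s; x=np.array([0,0,-1.])
    return Ro.from_matrix(np.c_[x,np.cross(yx,x),yx]).as_quat()
E
python3 - <<'E'
from h import *
q0=monitor.sense()["joints"]
for s in(1,-1):
    for p in([.449,-.334,.22],[.598,.13,.36]): print(s,p,kinematics.ik(p,quat(-np.pi/2,s)))
s=1 if True else -1
j=[kinematics.ik([.449,-.334,.22],quat(-np.pi/2,s)) for s in(1,-1)]
s=[1,-1][int(np.argmin([9 if a is None else abs(a[5]) for a in j]))]
print("s",s)
env.reach([.449,-.334,.22],quat(-np.pi/2,s))
snap("wrist","w1")
env.reach([.598,.13,.34],quat(-np.pi/2,s))
f=snap("wrist","w2")
print(monitor.sense()["clock"],ray(f,(256,192)))
cv2.imwrite("pics/w12.png",np.vstack([cv2.resize(cv2.imread(f"pics/{n}.png"),(400,300)) for n in("w1","w2")]))
E
```

```text
1 [0.449, -0.334, 0.22] [-8.48921056e-01  3.97620315e-01  1.40864256e+00 -4.44089210e-16
  1.33532978e+00 -8.48921056e-01]
1 [0.598, 0.13, 0.36] [ 2.28549143e-02  4.78661802e-01  9.33138079e-01 -4.44089210e-16
  1.72979277e+00  2.28549143e-02]
-1 [0.449, -0.334, 0.22] [-8.48921056e-01  3.97620315e-01  1.40864256e+00 -4.44089210e-16
  1.33532978e+00  2.29267160e+00]
-1 [0.598, 0.13, 0.36] None
s 1
3.075 (array([0.59843401, 0.19768366, 0.48184714]), array([-0.00774372, -0.27606932, -0.96113587]))
```

View pics/w12.png

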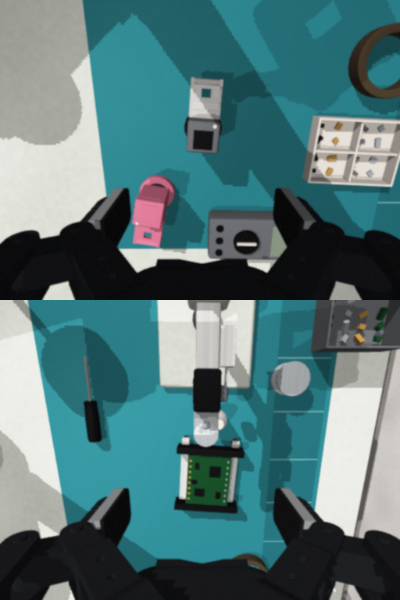

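Wrist views: the camera is at (205,115) in the upper picture and nearly aligned. The boom runs vertically in the lower one, with the grip at (207,390) and the nose at (207,435). I'll enlarge both for edge picking.

```bash
python3 - <<'E'
from h import *
a=dict(np.load("pics/w1.npz"));b=dict(np.load("pics/w2.npz"))
def c(f,x0,y0,w,h,k): 
    im=cv2.resize(f["frame"][y0:y0+h,x0:x0+w],(w*k,h*k),interpolation=cv2.INTER_CUBIC)
    for i in range(0,w,10): cv2.line(im,(i*k,0),(i*k,6 if i%50 else 14),(255,0,0),1)
    for i in range(0,h,10): cv2.line(im,(0,i*k),(6 if i%50 else 14,i*k),(255,0,0),1)
    return im
A=c(a,230,90,60,110,5);B=c(b,230,80,80,110,5)
cv2.imwrite("pics/c1.png",np.hstack([A,B])[:,:,::-1])
E
```

```text
(no output)
```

View pics/c1.png

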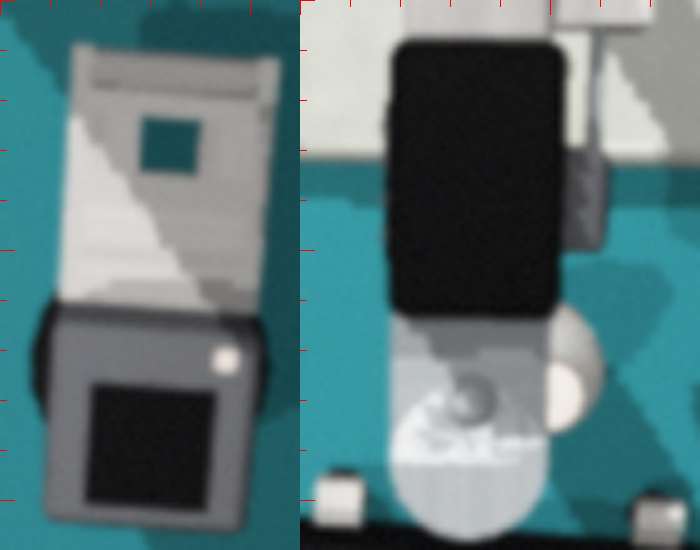

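```bash
python3 - <<'E'
from h import *
a=dict(np.load("pics/w1.npz"));b=dict(np.load("pics/w2.npz"))
pa=lambda u,v,z:onz(a,(230+(u+.5)/5-.5,90+(v+.5)/5-.5),z)[:2]
pb=lambda u,v,z:onz(b,(230+(u+.5)/5-.5,80+(v+.5)/5-.5),z)[:2]
def ang(p,q): d=q-p; return np.degrees(np.arctan2(d[1],d[0]))
L=lambda *x:print(*[np.round(v,4) for v in x])
fl,fr,rl,rr=pa(45,518,.076),pa(243,530,.076),pa(57,318,.076),pa(263,330,.076)
print("housing");L(fl,fr,rl,rr,(fl+fr+rl+rr)/4);L(ang(rl,fl),ang(rr,fr),ang(fl,fr)-90,ang(rl,rr)-90,np.linalg.norm(fl-fr),np.linalg.norm(rl-fl))
sq=[pa(*p,.076) for p in((92,383),(215,393),(207,512),(85,500))];L(sum(sq)/4,ang(sq[0],sq[3]),ang(sq[1],sq[2]))
print("shoe");s=[pa(*p,.049) for p in((72,45),(280,60),(58,298),(258,312))];L(*s);L(ang(s[0],s[2]),ang(s[1],s[3]),np.linalg.norm(s[0]-s[1]),(s[0]+s[1])/2)
h=[pa(*p,.049) for p in((142,116),(201,121),(196,174),(137,170))];L(sum(h)/4)
print("rail")
for v in(325,390,455): L(pb(390,v,.1925),pb(549,v,.1925),(pb(390,v,.1925)+pb(549,v,.1925))/2)
L("nose",pb(470,541,.1915),"ball",pb(474,398,.195))
print("grip");L(pb(391,60,.217),pb(391,300,.217),pb(566,60,.217),pb(558,300,.217))
L(pb(475,318,.217),pb(475,40,.217))
L("sleeve",pb(404,10,.203),pb(550,10,.203))
E
```

```text
housing
[ 0.4296 -0.3494] [ 0.4679 -0.3519] [ 0.4326 -0.3106] [ 0.471  -0.3129] [ 0.4503 -0.3312]
-94.4448 -94.6211 -93.7758 -93.511 0.0384 0.0389
[ 0.4498 -0.3355] -94.0422 -93.2063
shoe
[ 0.4349 -0.2615] [ 0.4754 -0.2644] [ 0.4313 -0.3107] [ 0.472  -0.3137]
-94.1813 -93.9685 0.0406 [ 0.4552 -0.2629]
[ 0.4538 -0.2805]
rail
[0.6445 0.1606] [0.6742 0.1605] [0.6594 0.1606]
[0.645  0.1483] [0.6751 0.1483] [0.66   0.1483]
[0.6455 0.1358] [0.676  0.1357] [0.6608 0.1358]Traceback (most recent call last):
  File "<stdin>", line 14, in <module>
  File "<stdin>", line 6, in <lambda>
    return _wrapfunc(a, 'round', decimals=decimals, out=out)
    return _wrapit(obj, method, *args, **kwds)
    result = getattr(arr, method)(*args, **kwds)
numpy._core._exceptions._UFuncNoLoopError: ufunc 'multiply' did not contain a loop with signature matching types (dtype('<U4'), dtype('float64')) -> None
```

```bash
python3 - <<'E'
from h import *
b=dict(np.load("pics/w2.npz"))
pb=lambda u,v,z:onz(b,(230+(u-300+.5)/5-.5,80+(v+.5)/5-.5),z)[:2]
L=lambda *x:print(*[v if type(v)==str else np.round(v,4) for v in x])
for v in(325,390,455): L(pb(390,v,.1925),pb(549,v,.1925),(pb(390,v,.1925)+pb(549,v,.1925))/2)
L("nose",pb(470,541,.1915),"ball",pb(474,398,.195))
print("grip");L(pb(391,60,.217),pb(391,300,.217),pb(566,60,.217),pb(558,300,.217))
L(pb(475,318,.217),pb(475,40,.217))
L("sleeve",pb(404,10,.203),pb(550,10,.203))
t=dict(np.load("pics/t0.npz"));L("top nose mid",onz(t,(90+(675-400)/5,150+135/5),.1925), "shoe mid",onz(t,(280+60/5,215+100/5),.049),"front",onz(t,(280+217/5,215+108/5),.076))
E
```

```text
[0.5884 0.1607] [0.6181 0.1606] [0.6033 0.1607]
[0.5883 0.1484] [0.6184 0.1484] [0.6033 0.1484]
[0.5881 0.1359] [0.6186 0.1358] [0.6034 0.1359]
nose [0.6035 0.1185] ball [0.6041 0.1473]
grip
[0.5899 0.207 ] [0.5895 0.1681] [0.6185 0.2069] [0.6179 0.168 ]
[0.6038 0.165 ] [0.6036 0.2101]
sleeve [0.5918 0.2156] [0.6167 0.2156]
top nose mid [0.6012 0.1409 0.1925] shoe mid [ 0.4523 -0.2648  0.049 ] front [ 0.447 -0.353  0.076]
```

Boom axis: x≈0.6035, yaw≈-90.4°, root y≈0.164. Camera: origin (0.450,-0.332), yaw≈-94.1°. Now I grasp it, lift it and bring it to 30 mm short of the rail.

```bash
python3 - <<'E'
from h import *
q=quat(np.radians(-94.1)); p=np.array([.4502,-.3322,.038])
env.reach(p+[0,0,.09],q); env.movel(p,velocity=.12); env.close_gripper(40)
st=monitor.sense();print(st["clock"],st["finger_gap"],st["position"])
env.movel(p+[0,0,.152],velocity=.2)
env.reach([.6035,.019,.038+.151],quat(np.radians(-90.4)))
env.hold(.3)
snap("wrist","w3"); snap("side","s3")
st=monitor.sense();print(st["clock"],st["finger_gap"],st["position"],st["contact_force"])
a=cv2.imread("pics/w3.png")[0:330,130:400]; b=cv2.imread("pics/s3.png")[200:330,150:300]
a=cv2.resize(a,None,fx=1.6,fy=1.6,interpolation=3);b=cv2.resize(b,(600*0+330,286),interpolation=3)
o=np.zeros((528,432+330,3),np.uint8);o[:,:432]=a;o[:286,432:]=b;cv2.imwrite("pics/c3.png",o)
E
```

```text
6.375 0.4649565941586745 [ 0.45032696 -0.33237824  0.03842534]
9.1083 0.4596178196923835 [0.60348362 0.01870841 0.18899265] [-0.56675183  0.75282476 -3.51298834]
```

View pics/c3.png

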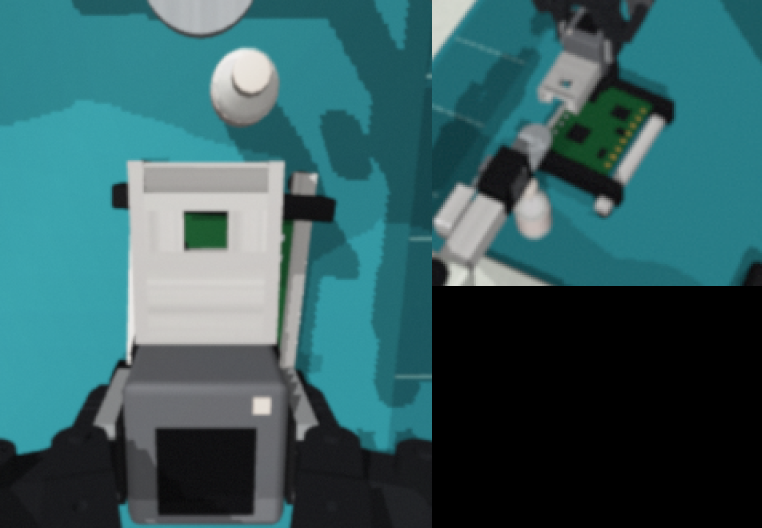

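The shoe's rear edge runs from (127,162) to (284,162), and the nose tip is near (200,36). The shoe looks straight and roughly 1 mm to the right of the nose. I'll measure that numerically.

```bash
python3 - <<'E'
from h import *
f=dict(np.load("pics/w3.npz")); S=cv2.cvtColor(f["frame"],cv2.COLOR_RGB2HSV)[:,:,1].astype(int)
def run(v,c): # low-saturation run around c, subpixel by S midpoint
    r=S[v].astype(float);th=80
    i=c
    while r[i]<th:i+=1
    R=i-1+(th-r[i-1])/(r[i]-r[i-1])
    i=c
    while r[i]<th:i-=1
    return i+1-(th-r[i+1])/(r[i]-r[i+1]),R
for v in(0,2,5,8,12,16): 
    l,r=run(v,255);print("nose",v,round(l,1),round(r,1),onz(f,((l+r)/2,v),.1925)[:2].round(4),((r-l)/2).round(1))
c=S[0:40,255];print("tip row",[int(x) for x in c[10:30]])
for v in(103,108,115): 
    l,r=run(v,230);print("shoe",v,round(l,1),round(r,1),onz(f,(l,v),.200)[:2].round(4),onz(f,(r,v),.200)[:2].round(4))
print([int(x) for x in S[92:110,255]],onz(f,(258,101.5),.2),onz(f,(255,22.5),.1925))
E
```

```text
nose 0 221.6 287.7 [0.6031 0.1267] 33.1
nose 2 222.5 286.9 [0.6031 0.126 ] 32.2
nose 5 224.3 285.2 [0.6031 0.1249] 30.5
nose 8 226.3 283.1 [0.6031 0.1238] 28.4
nose 12 230.0 279.5 [0.6031 0.1224] 24.8
nose 16 234.7 274.7 [0.6031 0.121 ] 20.0
tip row [8, 10, 10, 10, 8, 8, 10, 8, 10, 7, 11, 9, 23, 88, 142, 167, 171, 172, 168, 172]
shoe 103 208.8 308.0 [0.584  0.0875] [0.6246 0.0871]
shoe 108 209.1 307.7 [0.584  0.0855] [0.6245 0.0852]
shoe 115 207.2 307.3 [0.5831 0.0827] [0.6245 0.0824]
[170, 169, 170, 170, 170, 169, 170, 167, 141, 60, 8, 5, 5, 8, 9, 8, 9, 9] [0.60413028 0.0878901  0.2       ] [0.60317324 0.11862784 0.1925    ]
```

```bash
python3 - <<'E'
from h import *
def rep(t):
    st=monitor.sense();print(t,st["clock"],st["position"].round(4),st["contact_force"].round(1),st["ft_torque"].round(2),round(st["finger_gap"],3))
env.movel([.6023,.03,.1894],velocity=.06); rep("pre")
g=env.movel([.6023,.062,.1894],velocity=.05,guard=12); rep(g)
if not g:
    g=env.movel([.6023,.072,.1894],velocity=.04,guard=12); rep(g)
    g=env.movel([.6023,.098,.1894],velocity=.03,guard=25) if not g else g; rep(g)
snap("wrist","w4",(130,0,400,330),1.6)
E
```

```text
pre 9.4417 [0.6023 0.0305 0.1895] [-0.1  0.  -2.4] [-0.06 -0.03  0.01] 0.464
False 10.2333 [0.6023 0.0619 0.1894] [ 0.7 -0.4 -3.3] [-0.04 -0.01  0.  ] 0.464
False 10.6333 [0.6023 0.0722 0.1894] [ 0.  -0.2 -2.5] [-0.01 -0.02  0.02] 0.46
False 11.65 [0.6023 0.0953 0.1897] [ -3.1 -15.5   1. ] [-2.31  0.5   0.17] 0.465
```

View pics/w4.png

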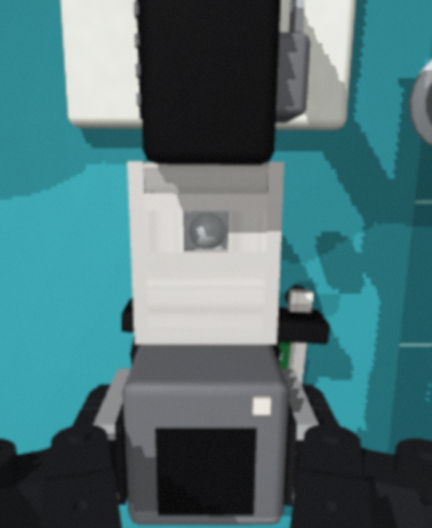

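The ball sits centred in the shoe's hole at (207,231), and the shoe's rear edge is against the grip at (207,162), so the camera is home. I release it and take the grip.

```bash
python3 - <<'E'
from h import *
def rep(t):
    st=monitor.sense();print(t,round(st["clock"],2),st["position"].round(4),st["contact_force"].round(1),st["ft_torque"].round(2),round(st["finger_gap"],3))
env.release(); rep("rel")
env.movel([.6023,.0953,.30],velocity=.15); rep("up")
q=quat(np.radians(-90.4))
env.reach([.6045,.1845,.30],q); rep("over")
snap("wrist","w5")
g=env.movel([.6045,.1845,.176],velocity=.1,guard=10); rep(g)
if not g:
    env.close_gripper(50); rep("closed")
snap("side","s5",(110,190,310,340),3)
E
```

```text
rel 12.22 [0.6023 0.0982 0.1894] [-1.  -0.7 -0.4] [-0.06  0.01 -0.02] 1.002
up 13.11 [0.602  0.0953 0.2989] [0.6 0.5 0.2] [0.02 0.03 0.04] 1.004
over 13.56 [0.6042 0.1853 0.2989] [ 0.7 -0.1  0.4] [-0.02  0.03  0.02] 1.0
False 15.0 [0.6048 0.1845 0.1767] [-0.7 -0.6  0.4] [-0.01 -0.   -0.02] 0.997
closed 15.54 [0.605  0.1845 0.1768] [ 1.  -1.3  5.2] [-0.03 -0.51 -0.21] 0.376
```

View pics/s5.png

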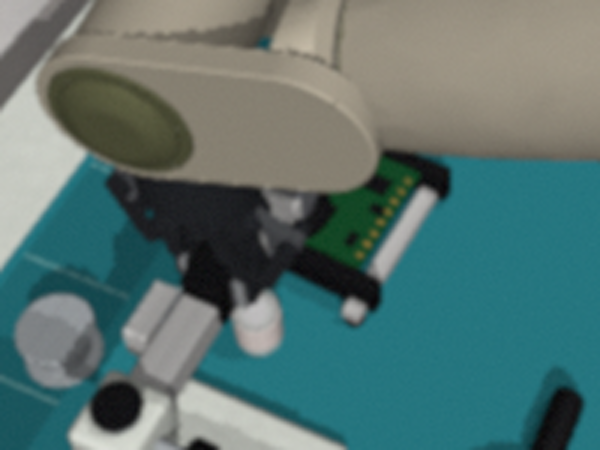

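The gap of about 32 mm shows the button is pressed in. Drawing out now.

```bash
python3 - <<'E'
from h import *
def rep(t):
    st=monitor.sense();print(t,round(st["clock"],2),st["position"].round(4),st["contact_force"].round(1),st["ft_torque"].round(2),round(st["finger_gap"],3))
g=env.movel([.6049,.1645,.1768],velocity=.05,guard=25); rep(g)
if not g: g=env.movel([.6043,.0845,.1768],velocity=.06,guard=25); rep(g)
env.hold(.3);rep("")
snap("wrist","w6",(190,0,330,110),5);f=snap("side","s6")
i=cv2.imread("pics/w6.png");j=cv2.resize(cv2.imread("pics/s6.png")[200:340,110:310],None,fx=2,fy=2)
cv2.imwrite("pics/c6.png",cv2.resize(i,(760,597)))
E
```

```text
False 16.14 [0.6047 0.1649 0.1768] [-2.4  3.   3. ] [ 0.56 -0.23 -0.27] 0.376
False 17.62 [0.6035 0.0853 0.1768] [-7.1  5.8  5.1] [ 0.78  0.3  -0.36] 0.374
 17.93 [0.6035 0.0853 0.1768] [-8.   4.8  4.1] [ 0.8   0.25 -0.29] 0.375
```

View pics/c6.png

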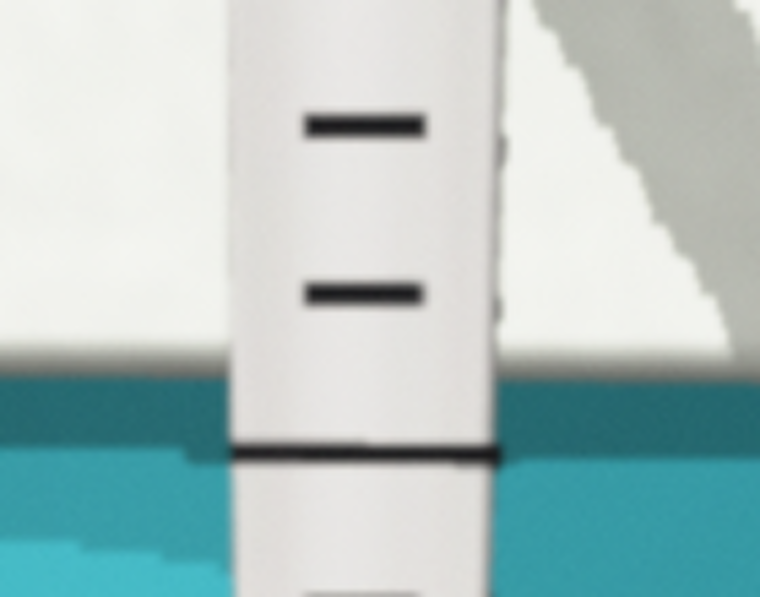

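The wrist view shows the 50 mm long line at (365,453), with the 60 and 70 lines above it. The mouth is out of view, so I check the side view.

```bash
python3 - <<'E'
from h import *
f=dict(np.load("pics/s6.npz"))
for y in(.2065,.2075,.2085): print(y,proj(f,[.604,y,.199]),proj(f,[.604,y,.203]))
im=cv2.resize(f["frame"][265:335,140:220],None,fx=8,fy=8,interpolation=3)
cv2.imwrite("pics/c7.png",im[:,:,::-1])
E
```

```text
0.2065 [177.59840059 287.78718685] [177.34438893 286.71537064]
0.2075 [177.33606548 288.20585247] [177.08097788 287.13472234]
0.2085 [177.07336516 288.62510094] [176.81719885 287.55465984]
```

View pics/c7.png

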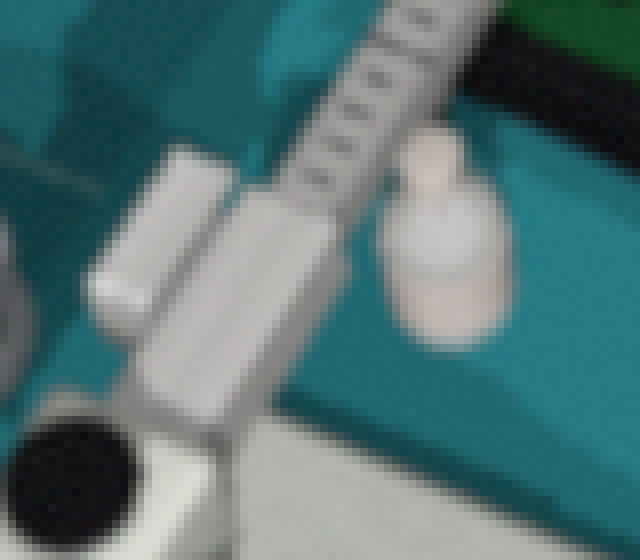

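In the side view the 50 line is at (400,48), and the 60 to 90 lines run down to (318,177). The 100 line is therefore at the mouth, at about (298,210), but hidden by the sleeve's lip. I'll refine this with the mouth position from the boom-in wrist view (w5) and a fresh top view.

```bash
python3 - <<'E'
from h import *
w5=dict(np.load("pics/w5.npz"));w6=dict(np.load("pics/w6.npz"));t=snap("top","t7")
g=cv2.cvtColor(w6["frame"],cv2.COLOR_RGB2GRAY).astype(float)
c=190+int(365/760*140)
col=255-g[:,c-4:c+5].mean(1)
for a,b in((15,32),(45,62),(76,92),(100,118)):
    w=np.clip(col[a:b]-60,0,None);r=(w*np.arange(a,b)).sum()/w.sum();print("line row",r.round(2),onz(w6,(c,r),.199).round(4))
print("mouth rows w5 for y=.2075..",[proj(w5,[.604,y,.203]).round(1) for y in(.205,.2075,.21,.22)])
p=proj(t,[.604,.208,.2]);print("top",p)
u,v=map(int,proj(w5,[.604,.205,.203]));v=max(v,50)
A=cv2.resize(w5["frame"][v-50:v+50,u-40:u+40],(400,500),interpolation=3)
x,y=int(p[0])-22,int(p[1])-18
B=cv2.resize(t["frame"][y:y+50,x-5:x+35],(400,500),interpolation=3)
print("origins",u-40,v-50,x-5,y)
cv2.imwrite("pics/c8.png",np.hstack([A,B])[:,:,::-1])
E
```

```text
line row 22.79 [0.6039 0.1812 0.199 ]
line row 53.73 [0.6038 0.1712 0.199 ]
line row 83.12 [0.6038 0.1612 0.199 ]
line row 111.21 [0.6037 0.1512 0.199 ]
mouth rows w5 for y=.2075.. [array([257.8, 168.2]), array([257.8, 165.1]), array([257.7, 161.9]), array([257.7, 149.1])]
top [119.27013069 175.44523559]
origins 217 118 92 157
```

View pics/c8.png

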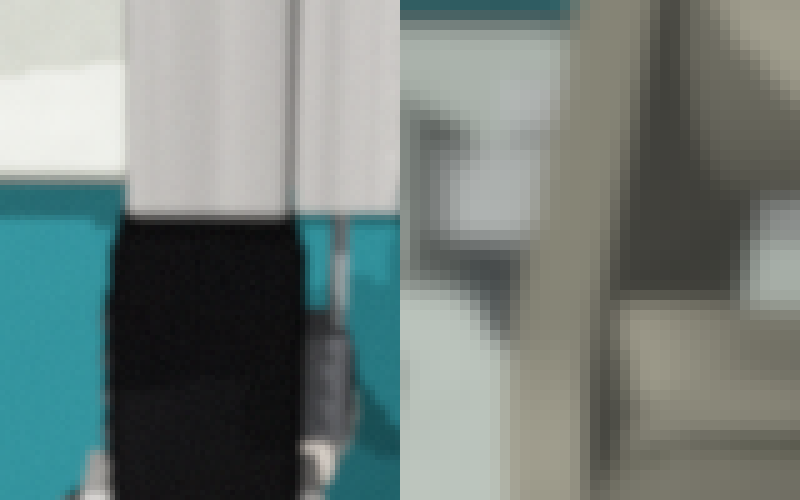

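The spacing is a clean 10 mm. The 50 line is at y=0.1612, so the 100 line is at 0.2112, against a mouth edge at about 0.2110. That reads ≈99.8 mm, while TCP travel gives 99.2. I add about 0.4 mm, relieve the side load, and take a last check.

```bash
python3 - <<'E'
from h import *
def rep(t):
    st=monitor.sense();print(t,round(st["clock"],2),st["position"].round(4),st["contact_force"].round(1),round(st["finger_gap"],3))
env.movel([.6031,.0841,.1768],velocity=.02,guard=25); env.hold(.5); rep("end")
f=snap("wrist","w9"); 
g=255-cv2.cvtColor(f["frame"],cv2.COLOR_RGB2GRAY).astype(float)
col=g[:,253:262].mean(1);w=np.clip(col[74:94]-60,0,None);r=(w*np.arange(74,94)).sum()/w.sum();print("50 line",onz(f,(257,r),.199).round(4))
s=snap("side","s9");t=snap("top","t9")
cv2.imwrite("pics/c9.png",np.hstack([cv2.resize(s["frame"][150:350,100:300],(400,400),interpolation=3),cv2.resize(t["frame"][130:270,50:190],(400,400),interpolation=3)])[:,:,::-1])
E
```

```text
end 18.82 [0.6035 0.0849 0.1768] [1.7 6.7 2.1] 0.375
50 line [0.6037 0.1608 0.199 ]
```

View pics/c9.png

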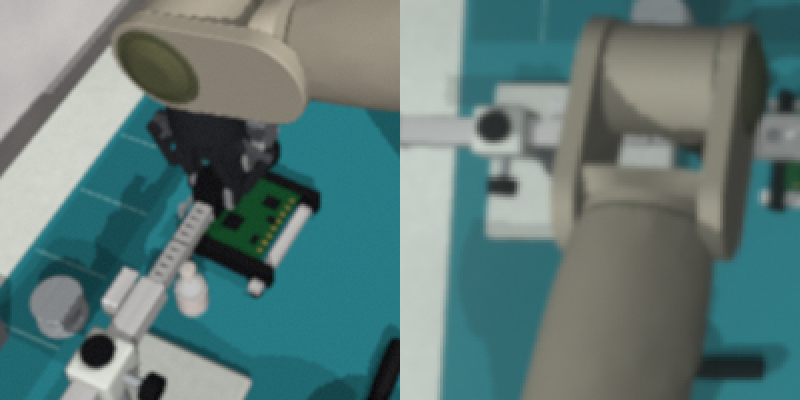

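```bash
python3 -c "
from h import *
job.hand_in()"
```

```text
the job is handed in; nothing more can be done
```

I slid the camera onto the rail until it was home and let go of it. I then squeezed the grip, drew the boom out to about 100 mm, and handed in at about 19 s while still holding it there.

- **Camera home:** after the push, the wrist view showed the spring ball centred in the shoe's hole and the shoe against the grip. The push met 15 N at the stop. I did not see the shoe clearly again after drawing the boom, because the gripper hid it in the wrist and side views.
- **Button:** the fingers were about 32 mm apart on the grip, which means it is pressed in. The boom moved freely.
- **100 mm reading:** the scale lines in the wrist view give 100.2 mm and the arm's travel gives 99.6 mm, so the two checks disagree by 0.6 mm. The 100 mm line itself was hidden by the lip of the sleeve in the side view, so I worked out its place from the 50 mm line.
- **Other things:** I touched nothing else. The board holder, bottle and reel look undisturbed in the last pictures.

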